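# Sweep the loose dust caps into the low tray

## Task

Sweep all three loose black dust caps across the bench and up the ramp into the low blue tray, so that each lies flat and wholly on the tray's flat floor behind its ramp. Push them with the fingertips, sliding all the way: do not pick them up or fling them, and do not move the other things that stand on the bench.

Things in the scene. Friction and masses are not known exactly. Their poses are not given: they have to be found in the camera images.
- sweep_tray: Low blue tray fixed on the bench, open to its own -x, toward the robot. Floor 220 (y) x 95 mm (x), 1.5 mm thick; a 30 mm ramp along the open side rises to it. Walls 20 mm high, 4 mm thick on the other three sides, reaching to the ramp foot. Origin: bench level, middle of the line where ramp meets floor; x into the tray: ramp foot -30, back wall 95 mm; side walls y = +-110 mm.
- cap_1: Black round dust cap, a flat disc 44 mm across and 12 mm high, about 30 g, lying loose and flat on the bench between the robot and the tray. Origin: centre of its underside, z up. It slides freely when pushed at its rim (friction about 0.6). The three caps are alike.
- cap_2: Black round dust cap, a flat disc 44 mm across and 12 mm high, about 30 g, lying loose and flat on the bench between the robot and the tray. Origin: centre of its underside, z up. It slides freely when pushed at its rim (friction about 0.6). The three caps are alike.
- cap_3: Black round dust cap, a flat disc 44 mm across and 12 mm high, about 30 g, lying loose and flat on the bench between the robot and the tray. Origin: centre of its underside, z up. It slides freely when pushed at its rim (friction about 0.6). The three caps are alike.
- objective: White spare microscope objective with a green ring, 25 mm across, 44 mm high, standing loose at the left of the caps: leave it. Origin: centre of its underside.
- can: Black screw can, 37 mm across, 45 mm high, standing loose on the left: leave it. Origin: centre of its underside.
- vial: Slim vial with a blue cap, 18 mm across, 67 mm high, standing loose on the left: leave it. Origin: centre of its underside.
- dish: Small cream culture dish, 39 mm across, 9 mm high, lying loose at the right of the caps: leave it. Origin: centre of its underside. To the right of the bench stands a tall fridge: its side at about y = -0.41, its front at x = 0.33, the door handle reaching x = 0.28, close to where the arm starts.
- bottle: Clear bottle with an orange cap, 48 mm across, 107 mm high, standing loose at the far left: leave it. Origin: centre of its underside.
- film: White roll of sealing film, 62 mm across, 51 mm high, standing at the back behind the fixed joystick (180 mm high, at about x = 0.61, y = 0.04): leave it. Origin: centre of its underside.
- oil: Small bottle with a black cap and yellow label, 38 mm across, 84 mm high, standing at the back: leave it. Origin: centre of its underside.
Things that resemble listed ones, but are neither listed nor needed, are in the scene too. What is shaped like the cap_3 but red is not meant.

How it is judged:
By the outcome, as a careful person would: the job done as asked, in the order asked, and still so for the second after the job is handed in, with the robot touching nothing.
It also fails if it takes over 58 s, if anything falls off the work surface, if the arm or the gripper's body presses on something with over 40 N, if the wrist force passes 120 N, or if a joint passes its speed limit or range.

## Robot

A 6-joint arm with a two-finger parallel gripper is mounted at the origin on a cart in front of the work surface, level with it; the furniture and walls round the work are solid. World frame = base frame: x ahead of the robot, y to its left, z up, the work surface at z = 0. Lengths are in m, angles in rad, forces in N, time in s.
With the tool pointing down it reaches from about 0.375 to 0.75 m from the base axis. Payload 9 kg.
Tool frame: the origin (TCP) lies between the finger pads; the fingertips stand arm.tip_reach ahead of it and the grasp point (between the pads) lies 6 mm ahead of it (arm.tip_reach is the distance from the TCP to the fingertips, in m); z points along the fingers, y is the line along which they close (so a half turn about z gives the same grasp; the last joint's range is limited). The gripper opens to 85 mm and grips with 20 to 120 N. Pads are 22 mm wide; open, the fingers measure 114 mm over their backs; the gripper's body (76 mm by 85 mm) begins 54 mm behind the grasp point. The pads swing forward as they close: fully open they stand 13 mm farther back than shut.
Start: joints at [-1.427, 0.104, 0.097, 1.564, 0, 1.353], TCP at [0.212, -0.561, 0.256] pointing down, gripper open.
Joint ranges: [-2.99, 2.99], [-0.84, 1.86], [-1.1, 1.16], [-1.84, 2.11], [-1.51, 1.56], [-3.14, 3.14]. Speed limits (rad/s): [2.22, 2.22, 2.57, 3.14, 3.14, 3.14].

## Interface

Orientations are given as a unit quaternion [w, x, y, z].
In Python, from cell import telemetry, snapshot, calibration, ticket, arm gives the robot as it stands.
- The arm moves only by the tool tcp_steps, called after "Request:" by a JSON object that holds its "op" and its "data", one argument or row to a line. Schema: {"type":"object","properties":{"steps":{"type":"array","items":{"type":"object","properties":{"jaw":{"type":"number"},"trans":{"type":"array","items":{"type":"number"},"minItems":3,"maxItems":3},"r":{"type":"array","items":{"type":"number"},"minItems":3,"maxItems":3}},"additionalProperties":false,"required":["jaw"]},"minItems":1,"maxItems":10},"force":{"type":"number"},"only":{"type":"string"},"quiet":{"type":"boolean"},"lines":{"type":"string"}},"required":["steps"],"additionalProperties":false}. steps is a list of rows, 1 to 10 of them, each an object with the fields jaw (the finger opening in m), trans (a list: dx, dy, dz in m), r (a list: a rotation vector rx, ry, rz in rad); a field left out counts as zero (the opening has to be given); each row shifts and turns the commanded pose from where the row before left it, along the tool's axes as they then stand; what a row does not reach is not made up. A row lasts 1/10 s, in which the tool goes at most 0.05 m and 0.15 rad, less where a joint would pass 70% of its speed; a pose out of reach is approached as far as the arm can. The fingers move at their own pace and stop on an object; force is the grip in N (left out, the last holds). Time passes only in rows, so rows that do not move let the fingers close. The tool returns the time, the measured TCP pose, the force, the opening and the grip force at its end. only (a regular expression) keeps the lines of the reply that match it, lines (a string "A,B") keeps lines A to B, and quiet returns only ok. Input that does not fit is refused with a message, and nothing moves.
- telemetry.observe(): the state, without advancing time (a new reading comes with each control period).
- snapshot(name): name is "scene" or "top" or "wrist"; returns (picture, depth): 420x560x3 uint8, red, green, blue; 420x560 float32, m along the optical axis (not along the pixel's ray), 0 where there is no reading.
- calibration(name): a dict with "fx", "fy", "cx", "cy" (pixels), "k1" (the pictures are not rectified: a ray, as slopes to the right and down, at radius r is drawn at 1 + k1 r^2 times it, then the intrinsics apply), "R" (3x3) and "t" (3): a world point X has camera coordinates R X + t. Camera axes: x right, y down, z forward; pixel columns grow to the right and rows downward; lengths in m; the calibration is good to about 2 mm. A picture is of the moment at which its call begins: read the wrist's pose just before it. calibration takes no time and is no camera call; for the wrist camera it gives the pose at the moment of the call.
- ticket.hand_in(): hands the job in; it is judged then, once.
The state is a dict: "time_s": time; "joint_positions": joint angles; "qvel": joint speeds; "effort": joint torques, N m; "tcp_pos": TCP position; "ee_rot": TCP orientation; "ft_force": force on the tool from outside, world axes, zero at the start; "moment": the same for the moment, N m; "width": finger opening in m; "grasp_force": force on a finger pad.
Only numpy, scipy, OpenCV 4.12 (cv2) and the standard library are available. Lean on these libraries where they do the work, as an engineer would, in place of code of your own. Each camera call takes 0.05 s, during which the arm holds its last target. There are 200 camera calls.

## Working session

There is one attempt and no reset: what is moved stays moved. The work goes in short steps, Python scripts to look and compute and a tool call to move; the robot and the scene stay as the last step left them, time stands still between calls to the robot, and variables do not carry over. Pictures are saved under pics/ and viewed, at most 10 in all, crops included, and the job is handed in when it is done.

```bash
ls; mkdir -p pics; python3 - <<'E'
from cell import telemetry, snapshot, calibration, ticket, arm
import cv2,numpy as np
s=telemetry.observe();print({k:np.round(v,3) for k,v in s.items()},arm.tip_reach)
for n in("scene","top"):
    p,d=snapshot(n);cv2.imwrite(f"pics/{n}0.png",p[:,:,::-1]);np.save(f"pics/{n}0.npy",d)
    c=calibration(n);print(n,{k:np.round(v,3).tolist() for k,v in c.items()})
E
```

```text
pics
{'time_s': np.float64(0.0), 'joint_positions': array([-1.427,  0.105,  0.096,  1.564,  0.   ,  1.353]), 'qvel': array([ 0.   ,  0.001, -0.   ,  0.001, -0.   , -0.   ]), 'effort': array([-0.0000e+00, -5.5695e+01,  5.0363e+01,  1.8000e-02, -0.0000e+00,
        0.0000e+00]), 'tcp_pos': array([ 0.212, -0.561,  0.256]), 'ee_rot': array([-0.001,  0.984,  0.18 ,  0.   ]), 'ft_force': array([-0.341,  0.623,  0.945]), 'moment': array([0.017, 0.01 , 0.004]), 'grasp_force': np.float64(0.0), 'width': np.float64(0.086)} 0.025
scene {'fx': 417.624, 'fy': 417.624, 'cx': 286.245, 'cy': 215.486, 'k1': -0.07, 'R': [[-0.629, -0.777, 0.017], [-0.481, 0.373, -0.793], [0.61, -0.507, -0.608]], 't': [0.322, 0.348, 0.487]}
top {'fx': 406.937, 'fy': 406.937, 'cx': 282.457, 'cy': 202.883, 'k1': -0.062, 'R': [[-0.011, -1.0, -0.025], [-0.985, 0.015, -0.173], [0.173, 0.023, -0.985]], 't': [-0.044, 0.58, 0.774]}
```

View pics/top0.png

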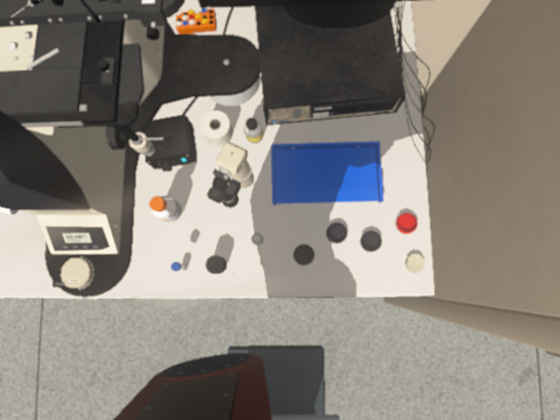

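View pics/scene0.png

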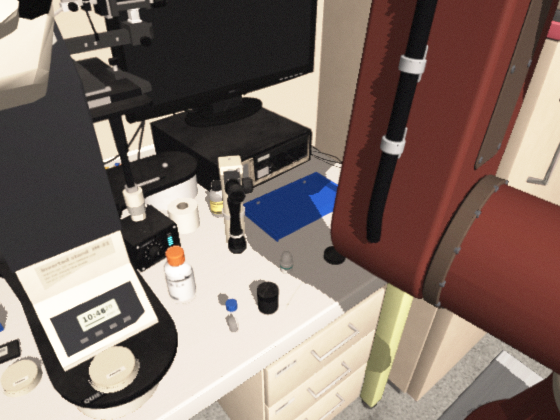

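The top view shows three black discs at (304,254), (337,232) and (371,240), which are the caps. The lookalikes are the red cap at (406,222), the black can at (216,265), the joystick at (225,190) and the cream dish at (415,262). The objective is at (258,239), and the blue tray spans (272..382, 143..204). The arm hides two of the caps in the scene view.

```bash
cat > h.py <<'E'
import cv2,numpy as np
from cell import telemetry,snapshot,calibration
def ray(c,uv,z):
    K=np.array([[c["fx"],0,c["cx"]],[0,c["fy"],c["cy"]],[0,0,1]]);R=np.array(c["R"]);t=np.array(c["t"])
    n=cv2.undistortPoints(np.array(uv,float).reshape(-1,1,2),K,np.array([c["k1"],0,0,0.]))[:,0]
    o=-R.T@t;d=np.c_[n,np.ones(len(n))]@R
    return o+d*((z-o[2])/d[:,2])[:,None]
def blobs(p,lo,hi,amin=60,amax=1e5):
    m=cv2.inRange(cv2.cvtColor(p,cv2.COLOR_RGB2HSV),lo,hi)
    return [q for q in cv2.findContours(m,0,cv2.CHAIN_APPROX_NONE)[0] if amin<cv2.contourArea(q)<amax]
def caps(p,c,z=.012,vmax=50,lim=(.3,.75,-.36,.15)):
    out=[]
    for q in blobs(p,(0,0,0),(180,255,vmax),150,3000):
        P=ray(c,q[:,0],z)[:,:2].astype(np.float32);(x,y),r=cv2.minEnclosingCircle(P)
        if lim[0]<x<lim[1] and lim[2]<y<lim[3]: out.append((*np.round([x,y,r],4),np.round(q[:,0].mean(0))))
    return out
E
python3 - <<'E'
from h import *
p=cv2.imread("pics/top0.png")[:,:,::-1];c=calibration("top");d=np.load("pics/top0.npy")
for o in caps(p,c):print(*o)
q=max(blobs(p,(105,120,30),(130,255,255),500),key=cv2.contourArea)
print(cv2.minAreaRect(q));b=cv2.boxPoints(cv2.minAreaRect(q));print(b,ray(c,b,.01).round(3),ray(c,b,.0).round(3))
print("obj,can,dish,red,joyst",ray(c,[(258,239),(216,265),(415,262),(406,222),(230,200)],.01).round(3))
cv2.imwrite("pics/crop0.png",cv2.resize(p[130:300,190:440,::-1],None,fx=3,fy=3))
E
```

```text
((326.826171875, 172.24095153808594), (58.56073760986328, 109.43000030517578), 88.40885925292969)
[[271.31924 144.49115]
 [380.70706 141.4526 ]
 [382.3331  199.99075]
 [272.94528 203.0293 ]] [[ 0.716 -0.028  0.01 ]
 [ 0.718 -0.266  0.01 ]
 [ 0.589 -0.262  0.01 ]
 [ 0.586 -0.03   0.01 ]] [[ 0.719 -0.027  0.   ]
 [ 0.722 -0.268  0.   ]
 [ 0.591 -0.265  0.   ]
 [ 0.588 -0.03   0.   ]]
obj,can,dish,red,joyst [[ 0.51   0.002  0.01 ]
 [ 0.457  0.089  0.01 ]
 [ 0.458 -0.324  0.01 ]
 [ 0.541 -0.31   0.01 ]
 [ 0.594  0.061  0.01 ]]
```

View pics/crop0.png

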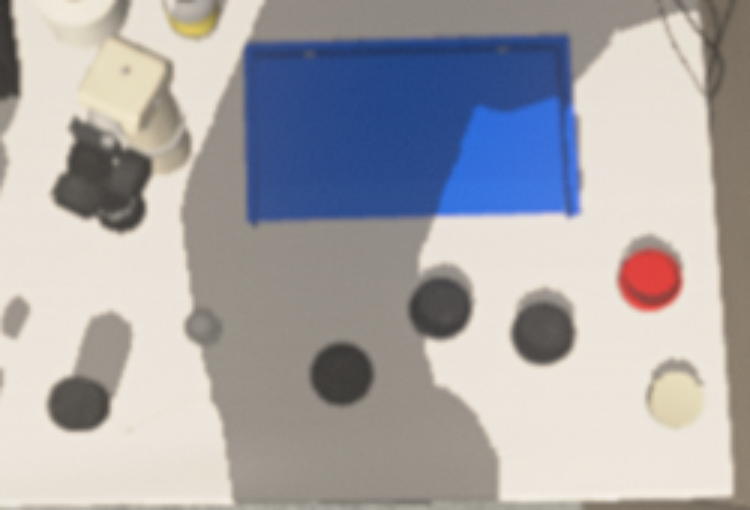

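The crop confirms the three black caps at full-image (304,255), (337,232) and (371,241); the red disc at (406,222) is the decoy. The mask threshold was too dark, so I'll raise it, and start moving the arm clear of the fridge.

```bash
sed -i 's/vmax=50/vmax=85/' h.py; python3 - <<'E'
from h import *
p=cv2.imread("pics/top0.png")[:,:,::-1];c=calibration("top");d=np.load("pics/top0.npy")
for o in caps(p,c):print(*o)
# tray edges: subpixel check of depth height at tray floor and caps
R=np.array(c["R"]);t=np.array(c["t"])
for u,v in[(304,255),(337,232),(371,241),(325,175),(400,190)]:
    z=d[v,u];P=ray(c,[(u,v)],0)[0];o=-R.T@t;s=z/(R@P+t)[2];print((u,v),(o+s*(P-o)).round(4))
E
```

```text
0.477 -0.0928 0.0204 [303. 254.]
0.5219 -0.1613 0.0205 [336. 232.]
0.6136 0.0733 0.0362 [224. 193.]
(304, 255) [ 0.4757 -0.0942  0.0038]
(337, 232) [ 0.5232 -0.165   0.0015]
(371, 241) [ 0.5028 -0.2353  0.0047]
(325, 175) [ 0.6472 -0.1432  0.002 ]
(400, 190) [ 0.6114 -0.3032  0.0028]
```

Request:
{"op": "tcp_steps", "data": {
  "steps": [
    {"jaw": 0.085, "trans": [0.0115, -0.0343, 0]},
    {"jaw": 0.085, "trans": [0.0115, -0.0343, 0]},
    {"jaw": 0.085, "trans": [0.0115, -0.0343, 0]},
    {"jaw": 0.085, "trans": [0.0115, -0.0343, 0]},
    {"jaw": 0.085, "trans": [0.0115, -0.0343, 0]},
    {"jaw": 0.085, "trans": [0.0347, -0.0211, 0]},
    {"jaw": 0.085, "trans": [0.0347, -0.0211, 0]},
    {"jaw": 0.085, "trans": [0.0347, -0.0211, 0]},
    {"jaw": 0.085, "trans": [0.0347, -0.0211, 0]},
    {"jaw": 0.085, "trans": [0.0347, -0.0211, 0]}
  ]
}}

```text
time_s: 1.1
tcp_pos: [0.331, -0.2189, 0.2562]
ee_rot: [0.0, 0.984, 0.18, 0.0]
ft_force: [-0.1, 0.5, -0.1]
width: 0.0852
grasp_force: 0.0
```

Request:
{"op": "tcp_steps", "data": {
  "steps": [
    {"jaw": 0.03, "trans": [0.0387, -0.0174, 0]},
    {"jaw": 0.03, "trans": [0.0387, -0.0174, 0]},
    {"jaw": 0.03, "trans": [0.0387, -0.0174, 0]},
    {"jaw": 0.03, "r": [0, 0, -0.147]},
    {"jaw": 0.03, "r": [0, 0, -0.147]},
    {"jaw": 0.03, "r": [0, 0, -0.147]},
    {"jaw": 0.03, "r": [0, 0, -0.147]},
    {"jaw": 0.03, "r": [0, 0, -0.147]},
    {"jaw": 0.03, "r": [0, 0, -0.147]},
    {"jaw": 0.03, "r": [0, 0, -0.147]}
  ],
  "force": 20
}}

```text
time_s: 2.1
tcp_pos: [0.4204, -0.1303, 0.256]
ee_rot: [-0.0, 0.766, 0.643, -0.0]
ft_force: [0.7, 0.3, 0.2]
width: 0.0299
grasp_force: 0.0
```

Request:
{"op": "tcp_steps", "data": {
  "steps": [
    {"jaw": 0.03, "r": [0, 0, -0.146]},
    {"jaw": 0.03, "r": [0, 0, -0.146]},
    {"jaw": 0.03, "r": [0, 0, -0.146]},
    {"jaw": 0.03, "r": [0, 0, -0.146]},
    {"jaw": 0.03, "r": [0, 0, -0.146]},
    {"jaw": 0.03, "r": [0, 0, -0.146]},
    {"jaw": 0.03, "r": [0, 0, -0.146]},
    {"jaw": 0.03, "r": [0, 0, -0.146]},
    {"jaw": 0.03, "r": [0, 0, -0.146]},
    {"jaw": 0.03, "r": [0, 0, -0.146]}
  ]
}}

```text
time_s: 3.1
tcp_pos: [0.4204, -0.1303, 0.256]
ee_rot: [-0.0, 0.142, 0.99, 0.0]
ft_force: [-0.5, -0.0, 0.5]
width: 0.03
grasp_force: 0.0
```

Request:
{"op": "tcp_steps", "data": {
  "steps": [
    {"jaw": 0.03, "r": [0, 0, -0.146]},
    {"jaw": 0.03, "r": [0, 0, -0.146]},
    {"jaw": 0.03}
  ]
}}

```text
time_s: 3.4
tcp_pos: [0.4203, -0.1304, 0.256]
ee_rot: [-0.0, -0.002, 1.0, 0.0]
ft_force: [-0.3, 0.1, 0.6]
width: 0.0301
grasp_force: 0.0
```

```bash
python3 - <<'E'
from h import *
from cell import arm
print(arm.tip_reach, telemetry.observe()["joint_positions"].round(3))
w=calibration("wrist");p,d=snapshot("wrist");cv2.imwrite("pics/wrist1.png",p[:,:,::-1]);print({k:np.round(v,3).tolist() for k,v in w.items()})
for o in caps(p,w):print(*o)
E
```

```text
0.025 [-0.6   -0.389 -0.354  1.606 -0.    -0.603]
{'fx': 336.768, 'fy': 336.768, 'cx': 280.226, 'cy': 207.364, 'k1': -0.081, 'R': [[-0.003, 1.0, -0.0], [0.964, 0.003, 0.265], [0.265, 0.001, -0.964]], 't': [0.133, -0.439, 0.268]}
0.5127 0.0031 0.0189 [394. 259.]
0.5018 -0.2336 0.0242 [192. 248.]
0.4625 0.0939 0.0349 [475. 215.]
0.3845 -0.0376 0.1768 [361. 148.]
0.372 -0.2402 0.017 [179. 135.]
```

View pics/wrist1.png

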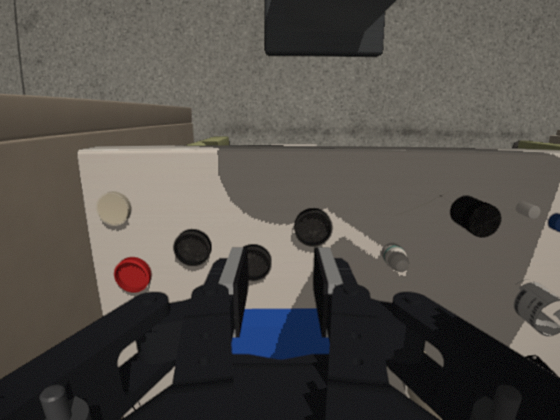

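The wrist view shows the same layout: caps at (313,227), (255,262) and (192,248), the red decoy at (133,274) and the dish at (114,209). I'll descend behind cap 1, with the tool's dx pointing along world -x and dy along +y.

Request:
{"op": "tcp_steps", "data": {
  "steps": [
    {"jaw": 0.03, "trans": [-0.002, 0.0185, 0.04]},
    {"jaw": 0.03, "trans": [-0.003, 0.0185, 0.04]},
    {"jaw": 0.03, "trans": [0, 0, 0.04]},
    {"jaw": 0.03, "trans": [0, 0, 0.04]},
    {"jaw": 0.03, "trans": [0, 0, 0.04]},
    {"jaw": 0.03, "trans": [0, 0, 0.015]},
    {"jaw": 0.03, "trans": [0, 0, 0.007]},
    {"jaw": 0.03, "trans": [0, 0, 0.0055]},
    {"jaw": 0.03}
  ]
}}

```text
time_s: 4.35
tcp_pos: [0.4257, -0.0936, 0.0291]
ee_rot: [0.0, 0.0, 1.0, -0.0]
ft_force: [0.8, -0.4, 0.6]
width: 0.0297
grasp_force: 0.0
```

```bash
python3 - <<'E'
from h import *
w=calibration("wrist");p,d=snapshot("wrist");cv2.imwrite("pics/wrist2.png",p[:,:,::-1])
E
```

```text
(no output)
```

View pics/wrist2.png

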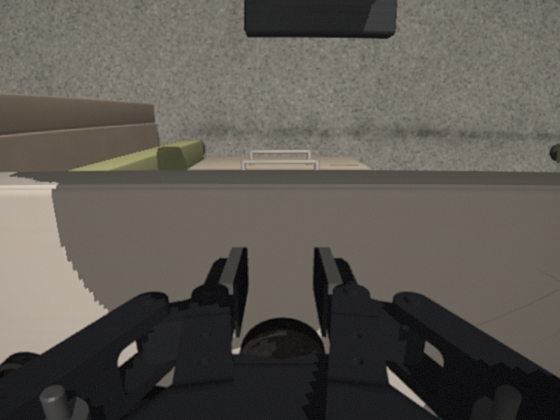

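The wrist view shows cap 1 centred between the fingertips at (283,345), with nothing touched yet, so I'll push it.

Request:
{"op": "tcp_steps", "data": {
  "steps": [
    {"jaw": 0.03, "trans": [-0.008, 0, 0]},
    {"jaw": 0.03, "trans": [-0.01, 0, 0]},
    {"jaw": 0.03, "trans": [-0.015, 0.001, 0]},
    {"jaw": 0.03, "trans": [-0.015, 0.001, 0]},
    {"jaw": 0.03, "trans": [-0.015, 0.001, 0]},
    {"jaw": 0.03, "trans": [-0.015, 0.001, 0]},
    {"jaw": 0.03, "trans": [-0.015, 0.001, 0]},
    {"jaw": 0.03, "trans": [-0.015, 0.001, 0]},
    {"jaw": 0.03, "trans": [-0.015, 0.001, 0]},
    {"jaw": 0.03, "trans": [-0.015, 0.001, 0]}
  ]
}}

```text
time_s: 5.4
tcp_pos: [0.5652, -0.0854, 0.0295]
ee_rot: [0.001, -0.0, 1.0, -0.0]
ft_force: [-0.7, -0.2, 0.0]
width: 0.0303
grasp_force: 0.3
```

```bash
python3 - <<'E'
from h import *
p,d=snapshot("top");cv2.imwrite("pics/top2.png",cv2.resize(p[130:300,190:440,::-1],None,fx=3,fy=3))
E
```

```text
(no output)
```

View pics/top2.png

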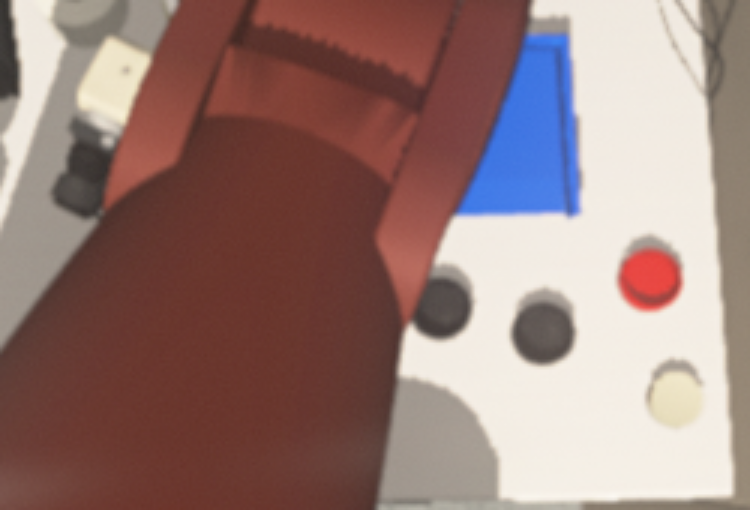

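The arm hides cap 1 here. Caps 2 and 3, at crop (440,306) and (543,332), haven't moved. I'll finish the push, then back off and line up behind cap 2.

Request:
{"op": "tcp_steps", "data": {
  "steps": [
    {"jaw": 0.03, "trans": [-0.015, 0, 0]},
    {"jaw": 0.03, "trans": [-0.015, 0, 0]},
    {"jaw": 0.03, "trans": [-0.015, 0, 0]},
    {"jaw": 0.03, "trans": [-0.015, 0, 0]},
    {"jaw": 0.03, "trans": [-0.012, 0, 0]},
    {"jaw": 0.03}
  ]
}}

```text
time_s: 6.05
tcp_pos: [0.6369, -0.0854, 0.0293]
ee_rot: [0.001, -0.001, 1.0, -0.0]
ft_force: [-0.3, -0.3, 0.3]
width: 0.0304
grasp_force: 0.0
```

Request:
{"op": "tcp_steps", "data": {
  "steps": [
    {"jaw": 0.03, "trans": [0.02, 0, 0]},
    {"jaw": 0.03, "trans": [0.03, 0, -0.03]},
    {"jaw": 0.03, "trans": [0.04, -0.019, -0.03]},
    {"jaw": 0.03, "trans": [0.04, -0.019, 0]},
    {"jaw": 0.03, "trans": [0.041, -0.019, 0]},
    {"jaw": 0.03, "trans": [0, -0.0188, 0]},
    {"jaw": 0.03}
  ]
}}

```text
time_s: 6.75
tcp_pos: [0.4663, -0.1616, 0.0874]
ee_rot: [0.001, 0.001, 1.0, -0.001]
ft_force: [0.7, -0.1, 0.5]
width: 0.0296
grasp_force: 0.0
```

```bash
python3 - <<'E'
from h import *
w=calibration("wrist");p,d=snapshot("wrist");cv2.imwrite("pics/wrist3.png",p[:,:,::-1])
for o in caps(p,w):print(*o)
p,d=snapshot("top");cv2.imwrite("pics/top3.png",cv2.resize(p[130:300,190:440,::-1],None,fx=3,fy=3))
E
```

```text
0.5339 -0.3174 0.017 [ 54. 315.]
0.4611 -0.3054 0.012 [ 56. 221.]
0.4114 -0.0949 0.1057 [449. 117.]
0.3885 -0.307 0.0216 [ 31. 100.]
```

View pics/top3.png

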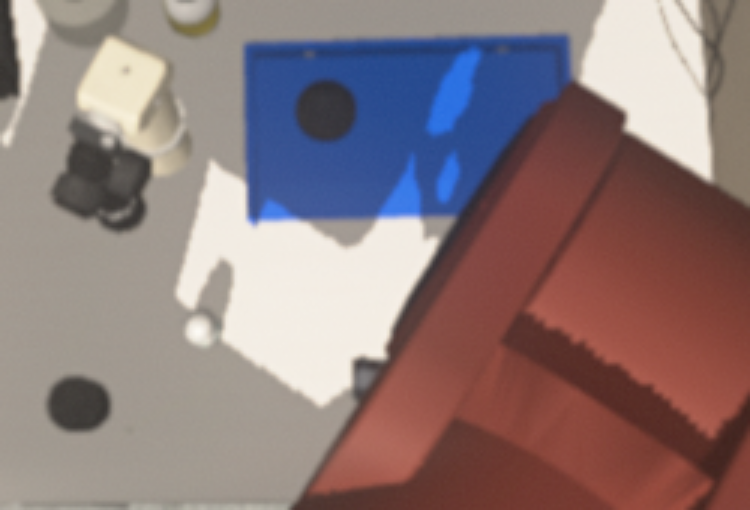

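Cap 1 lies in the tray at crop (326,111), clear of the back wall and the ramp. Next I'll descend behind cap 2 and push.

Request:
{"op": "tcp_steps", "data": {
  "steps": [
    {"jaw": 0.03, "trans": [0, 0, 0.03]},
    {"jaw": 0.03, "trans": [0, 0, 0.02]},
    {"jaw": 0.03, "trans": [0, 0, 0.0085]},
    {"jaw": 0.03},
    {"jaw": 0.03, "trans": [-0.012, 0, 0]},
    {"jaw": 0.03, "trans": [-0.015, 0, 0]},
    {"jaw": 0.03, "trans": [-0.015, 0.0015, 0]},
    {"jaw": 0.03, "trans": [-0.015, 0.0015, 0]},
    {"jaw": 0.03, "trans": [-0.015, 0.0015, 0]},
    {"jaw": 0.03, "trans": [-0.015, 0.0015, 0]}
  ]
}}

```text
time_s: 7.85
tcp_pos: [0.5558, -0.1538, 0.0298]
ee_rot: [0.001, -0.001, 1.0, -0.0]
ft_force: [-0.5, 0.3, 0.3]
width: 0.0298
grasp_force: 0.3
```

Request:
{"op": "tcp_steps", "data": {
  "steps": [
    {"jaw": 0.03, "trans": [-0.015, 0.0015, 0]},
    {"jaw": 0.03, "trans": [-0.015, 0.0015, 0]},
    {"jaw": 0.03, "trans": [-0.015, 0, 0]},
    {"jaw": 0.03, "trans": [-0.015, 0, 0]},
    {"jaw": 0.03, "trans": [-0.015, 0, 0]},
    {"jaw": 0.03, "trans": [-0.01, 0, 0]},
    {"jaw": 0.03}
  ]
}}

```text
time_s: 8.55
tcp_pos: [0.6409, -0.1506, 0.0296]
ee_rot: [0.001, -0.001, 1.0, -0.0]
ft_force: [0.2, -2.0, -0.2]
width: 0.03
grasp_force: 0.0
```

Request:
{"op": "tcp_steps", "data": {
  "steps": [
    {"jaw": 0.03, "trans": [0.02, 0, 0]},
    {"jaw": 0.03, "trans": [0.03, 0, -0.03]},
    {"jaw": 0.03, "trans": [0.04, -0.02, -0.03]},
    {"jaw": 0.03, "trans": [0.04, -0.02, 0]},
    {"jaw": 0.03, "trans": [0.04, -0.02, 0]},
    {"jaw": 0.03, "trans": [0.02, -0.02, 0]},
    {"jaw": 0.03, "trans": [0, -0.004, 0]},
    {"jaw": 0.03}
  ]
}}

```text
time_s: 9.35
tcp_pos: [0.4521, -0.2342, 0.0871]
ee_rot: [0.001, 0.0, 1.0, -0.0]
ft_force: [0.5, -0.3, 0.3]
width: 0.0301
grasp_force: 0.0
```

```bash
python3 - <<'E'
from h import *
w=calibration("wrist");p,d=snapshot("wrist");cv2.imwrite("pics/wrist3.png",p[:,:,::-1])
p,d=snapshot("top");q=cv2.resize(p[130:300,190:440,::-1],None,fx=1.6,fy=1.6)
v=cv2.imread("pics/wrist3.png")[::1,::1];v=cv2.resize(v,(363,272));cv2.imwrite("pics/two.png",np.hstack([q,v]))
E
```

```text
(no output)
```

View pics/two.png

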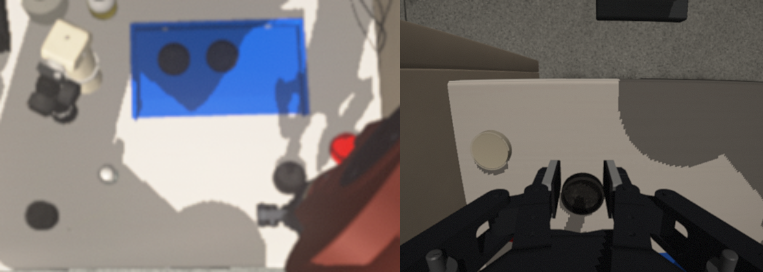

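Caps 1 and 2 are in the tray, at left-panel (174,59) and (222,56). Cap 3 is centred ahead of the fingers at (582,193), and the dish and red cap are clear. I'll push cap 3 with a slight drift to the left.

Request:
{"op": "tcp_steps", "data": {
  "steps": [
    {"jaw": 0.03, "trans": [0, 0, 0.03]},
    {"jaw": 0.03, "trans": [0, 0, 0.02]},
    {"jaw": 0.03, "trans": [0, 0, 0.0085]},
    {"jaw": 0.03},
    {"jaw": 0.03, "trans": [-0.012, 0, 0]},
    {"jaw": 0.03, "trans": [-0.014, 0, 0]},
    {"jaw": 0.03, "trans": [-0.015, 0.0025, 0]},
    {"jaw": 0.03, "trans": [-0.015, 0.0025, 0]},
    {"jaw": 0.03, "trans": [-0.015, 0.0025, 0]},
    {"jaw": 0.03, "trans": [-0.015, 0.0025, 0]}
  ]
}}

```text
time_s: 10.45
tcp_pos: [0.5397, -0.2234, 0.0292]
ee_rot: [0.001, -0.001, 1.0, -0.001]
ft_force: [-0.1, -0.4, 0.1]
width: 0.0297
grasp_force: 0.1
```

Request:
{"op": "tcp_steps", "data": {
  "steps": [
    {"jaw": 0.03, "trans": [-0.015, 0.0025, 0]},
    {"jaw": 0.03, "trans": [-0.015, 0.0025, 0]},
    {"jaw": 0.03, "trans": [-0.015, 0.0025, 0]},
    {"jaw": 0.03, "trans": [-0.015, 0.0025, 0]},
    {"jaw": 0.03, "trans": [-0.015, 0, 0]},
    {"jaw": 0.03, "trans": [-0.015, 0, 0]},
    {"jaw": 0.03, "trans": [-0.01, 0, 0]},
    {"jaw": 0.03}
  ]
}}

```text
time_s: 11.25
tcp_pos: [0.6398, -0.2132, 0.029]
ee_rot: [0.001, -0.001, 1.0, -0.0]
ft_force: [0.7, 0.5, 0.8]
width: 0.0303
grasp_force: 0.0
```

Request:
{"op": "tcp_steps", "data": {
  "steps": [
    {"jaw": 0.03, "trans": [0.02, 0, 0]},
    {"jaw": 0.03, "trans": [0.03, 0, -0.03]},
    {"jaw": 0.03, "trans": [0.04, 0, -0.04]},
    {"jaw": 0.03, "trans": [0.04, 0.02, -0.04]},
    {"jaw": 0.03, "trans": [0.04, 0.02, -0.04]},
    {"jaw": 0.03, "trans": [0.04, 0.02, -0.04]},
    {"jaw": 0.03, "trans": [0.02, 0.02, 0]},
    {"jaw": 0.03, "trans": [0, 0.03, 0]},
    {"jaw": 0.03, "trans": [0, 0.03, 0]},
    {"jaw": 0.03}
  ]
}}

```text
time_s: 12.25
tcp_pos: [0.4322, -0.081, 0.1941]
ee_rot: [0.001, -0.002, 1.0, -0.0]
ft_force: [0.3, 0.1, -0.3]
width: 0.0301
grasp_force: 0.0
```

```bash
python3 - <<'E'
from h import *
p,d=snapshot("top");c=calibration("top");cv2.imwrite("pics/top5.png",cv2.resize(p[120:300,140:440,::-1],None,fx=2.6,fy=2.6))
for o in caps(p,c,z=.0135):print(*o)
q=max(blobs(p,(105,120,30),(130,255,255),500),key=cv2.contourArea);b=cv2.boxPoints(cv2.minAreaRect(q));print(ray(c,b,.01).round(3))
print("obj,can,dish,red",ray(c,[(258,239),(216,265),(415,262),(406,222)],.01).round(3))
E
```

```text
0.6143 0.072 0.0377 [224. 191.]
0.6672 -0.2122 0.0212 [357. 164.]
0.6676 -0.1498 0.0216 [328. 165.]
[[ 0.715 -0.028  0.01 ]
 [ 0.719 -0.266  0.01 ]
 [ 0.588 -0.262  0.01 ]
 [ 0.584 -0.031  0.01 ]]
obj,can,dish,red [[ 0.51   0.002  0.01 ]
 [ 0.457  0.089  0.01 ]
 [ 0.458 -0.324  0.01 ]
 [ 0.541 -0.31   0.01 ]]
```

View pics/top5.png

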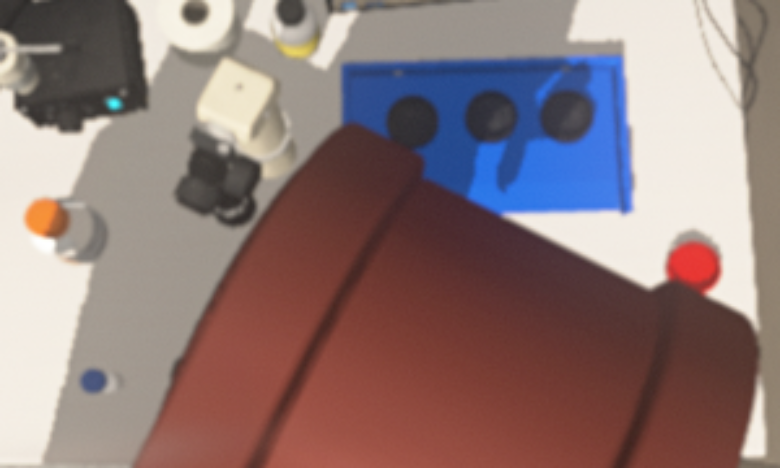

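All three caps lie flat in the tray, at picture positions (412,121), (490,116) and (567,116). The two measured caps span x of about 0.645 to 0.689, on a floor that runs from 0.618 to 0.713. The arm is clear.

```bash
python3 -c "
from cell import ticket
print(ticket.hand_in())"
```

```text
the job is handed in; nothing more can be done
None
```

I swept all three black dust caps flat onto the tray floor by sliding them, saw nothing else disturbed, and handed the job in at about 12 s of the 58 s allowed; no verdict came back.

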